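# Refit and lock the filter cover of a suction unit

### The job

The filter of the small suction unit has just been changed and its loose cover plate still lies on the worktop. Put the cover back over the filter bay: both of its holes down over the two locating pins, lying flush on the sloping top, then turn the latch all the way over the cover's upper edge to lock it. Leave the pump bottle, the wipes box and the marker where they stand.

Things in the scene. Friction and masses are not known exactly. Their poses are not given: they have to be found in the camera images.
- suction_unit: Fixed white wedge-shaped console, 152 (x) x 180 (y) mm on top, turned with its low front (52 mm high) to the robot's left, sloping up at 28 degrees to the rear (123 mm). On top: an open filter bay, two pins, a latch and, at its right end, a round gauge and a rocker switch (8 mm proud). Origin on the worktop below the middle of the cover's seat; x level to its high rear, y to its left, z up.
- seat (a point): Middle of the cover's seat, on the sloping surface, 80 mm above the worktop; x up the slope, y to the unit's left, z square out of the slope (28 degrees from vertical). The open bay spans x -20 to 34, y -42 to 42 mm. Two steel pins, 8 mm thick, 12 mm tall, tapered over the top 4 mm, stand square to the slope at x = -30, y = +47 and -47 mm.
- cover: Loose grey plate 84 (x) x 116 (y) x 6 mm, 0.14 kg, lying grip up. Origin: centre of its underside, z out of its top. Grip rib along x on the middle line, from x = -34 to 18, 13 wide, 26 mm above the plate (top 32 mm over the underside). Two 11 mm holes at x = -30, y = +47 and -47 mm take the pins. Seated, its frame equals the seat's: edge with holes lowest, plain edge x = +42 mm under the latch.
- latch (a joint): Turn latch above the seat, about the seat's z axis. 0 = open, tongue to the unit's left (+y of the seat); grows counterclockwise seen from above to its stop at 1.57 = locked, tongue down the slope (-x), 11 mm over the cover's upper edge and 2.5 mm above its face. It stays where it is left (0.04 N m to turn); up to 0.3 it is clear of the cover.
- latch_grip (a point): Centre of the top of the latch's black thumb grip, on the turning axis, at x = 63, y = 0, z = 36.5 mm of the seat's frame. The grip is an upright bar 36 mm long (along the tongue), 10 mm wide, free on both sides from z = 13 to 36.5 mm above the slope; below it the tongue is 14 mm wide and reaches 32 mm from the axis. y points along the tongue and turns with it, z along the axis.
- gel_pump: Green-white gel pump bottle, 73 x 66 x 198 mm, standing behind the work; bystander. Origin under its centre.
- wipes_box: White and blue wipes box, 106 x 69 x 92 mm, standing behind the work on the right; bystander. Origin under its centre.
- marker: Skin marker, 126 x 12 x 14 mm, lying near the front edge on the left; bystander. Origin under its centre.

How it is judged:
By the outcome, as a careful person would: the job done as asked, in the order asked, and still so for the second after the job is handed in, with the robot touching nothing.
It also fails if it takes over 50 s, if anything falls off the work surface, if the arm or the gripper's body presses on something with over 40 N, if the wrist force passes 120 N, or if a joint passes its speed limit or range.

### The arm

A 6-joint arm with a two-finger parallel gripper is mounted at the origin on a cart in front of the work surface, level with it; the furniture and walls round the work are solid. World frame = base frame: x ahead of the robot, y to its left, z up, the work surface at z = 0. Lengths are in m, angles in degrees, forces in N, time in s.
With the tool pointing down it reaches from about 0.25 to 0.725 m from the base axis. Payload 9.7 kg.
Tool frame: the origin (TCP) lies midway between the tips of the shut fingers; the grasp point (between the pads) lies 19 mm behind it; z points along the fingers, y is the line along which they close (so a half turn about z gives the same grasp; the last joint's range is limited). The gripper opens to 85 mm and grips with 20 to 120 N. Pads are 22 mm wide; open, the fingers measure 114 mm over their backs; the gripper's body (76 mm by 85 mm) begins 54 mm behind the grasp point. The pads swing forward as they close: fully open they stand 13 mm farther back than shut.
Start: joints at [-71.391, 4.979, 10.078, 95.1, 0, 90], TCP at [0.176, -0.521, 0.231] pointing down, gripper open.
Joint ranges: [-179.16, 179.16], [-48.56, 103.87], [-65.8, 70.77], [-126.05, 130.52], [-82.76, 87.17], [-180, 180]. Speed limits (degrees/s): [127.2, 127.2, 147.25, 180, 180, 180].

### API

Orientations are given as [roll, pitch, yaw] about the fixed x, y, z axes, in that order (R = Rz(yaw) Ry(pitch) Rx(roll)).
In Python, from workcell import readout, imaging, bot, spotter gives the robot as it stands.
- The arm moves only by the shell command python3 -m jog 'ROWS' [FORCE]. ROWS is JSON, a list of rows, each an object with "rotation": the turn, a rotation vector about the world's x, y, z in degrees, a list of three; "translation": the shift along the world's x, y, z in mm, a list of three; "grip": the finger opening in mm, from 0 to 85.4. In form: [{"rotation": [wx, wy, wz], "translation": [dx, dy, dz], "grip": grip}, ...]. A call has 1 to 20 rows; each row is the pose to reach, as a shift and turn from the pose commanded when the call began; what a row does not reach only later rows make up. A row lasts 1/10 s, in which the tool goes at most 50 mm and 8.59 degrees, less where a joint would pass 70% of its speed; a pose out of reach is approached as far as the arm can. A call with a gripper value outside its range is refused whole. The fingers move at their own pace and stop on an object; FORCE is the grip in N (left out, the last holds). Time passes only in rows, so rows that repeat a pose let the fingers close. It gives the time, the measured TCP pose, the force, the opening and the grip force at its end, in the units of the state.
- readout.get_obs(): the state, without advancing time (a new reading comes with each control period).
- imaging.camera(name): name is "scene" or "top" or "wrist"; returns (picture, depth): 400x640x3 uint8, red, green, blue; 400x640 float32, m along the optical axis (not along the pixel's ray), 0 where there is no reading.
- imaging.camera_info(name): a dict with "vertical_fov" (degrees; the focal length in pixels is half the picture's height over the tangent of half this angle, whatever the lens; pixels are square), "cx", "cy" (the principal point, pixels), "k1" (the pictures are not rectified: a ray, as slopes to the right and down, at radius r is drawn at 1 + k1 r^2 times it, then the intrinsics apply), "extrinsics" (4x4, takes a point from camera to world coordinates); the wrist camera has in their place "tool_from_camera" (4x4, takes a point from camera to tool coordinates, whose origin is the TCP and whose axes are the flange's). Camera axes: x right, y down, z forward; pixel columns grow to the right and rows downward; lengths in m; the calibration is good to about 2 mm. A picture is of the moment at which its call begins: read the wrist's pose just before it. camera_info takes no time and is no camera call.
- bot.job_done(): hands the job in; it is judged then, once.
Trained networks look in the newest picture that a camera, given by its name, has taken for a name from the list of things; names that differ only in an ending like _2 or _b are one class to them, and where a whole thing is asked for, a point or a joint stands for the part that bears it (a point fixed in the world has none). Each returns a list of dicts, best first, with "confidence" (0 to 1); they miss things now and then, are a little off and sometimes report something else, mostly with a low value. They report only what shows in the picture. A call takes as long as a camera call.
- spotter.spot_in(camera, target): "box" ([centre column, centre row, width, height] in pixels, round what is visible of it).
- spotter.mark_of(camera, target): "uv" ([column, row] in pixels: a listed point, or the origin of a listed thing).
The state is a dict: "time": time; "q": joint angles; "qd": joint speeds; "joint_efforts": joint torques, N m; "ee_pos": TCP position; "tcp_rot": TCP orientation; "wrist_force": force on the tool from outside, world axes, zero at the start; "torque": the same for the moment, N m; "opening": finger opening in m; "grasp_force": force on a finger pad.
Only numpy, scipy, OpenCV 4.12 (cv2) and the standard library are available. Lean on these libraries where they do the work, as an engineer would, in place of code of your own. Each camera call takes 0.05 s, during which the arm holds its last target. There are 200 camera calls.

## Working session

There is one attempt and no reset: what is moved stays moved. The work goes in short steps, Python scripts to look and compute and a shell command to move; the robot and the scene stay as the last step left them, time stands still between calls to the robot, and variables do not carry over. Pictures are saved under pics/ and viewed, at most 10 in all, crops included, and the job is handed in when it is done.

```bash
mkdir -p pics; ls; cat > h.py <<'E'
import numpy as np, cv2
from workcell import readout, imaging, bot, spotter
from scipy.spatial.transform import Rotation as R
def cam(n):
    o=readout.get_obs(); p,d=imaging.camera(n); i=imaging.camera_info(n)
    if 'extrinsics' in i: T=np.array(i['extrinsics'])
    else:
        W=np.eye(4); W[:3,:3]=R.from_euler('xyz',o['tcp_rot'],degrees=True).as_matrix(); W[:3,3]=o['ee_pos']
        T=W@np.array(i['tool_from_camera'])
    return p,d,i,T
def ray(uv,i):
    f=200/np.tan(np.radians(i['vertical_fov']/2))
    uv=np.atleast_2d(np.asarray(uv,float))
    K=np.array([[f,0,i['cx']],[0,f,i['cy']],[0,0,1]])
    d=np.array([i['k1'],0,0,0,0])
    return cv2.undistortPointsIter(uv.reshape(-1,1,2),K,d,None,None,(3,100,1e-10)).reshape(-1,2) if hasattr(cv2,'undistortPointsIter') else cv2.undistortPoints(uv.reshape(-1,1,2),K,d).reshape(-1,2)
def cloud(d,i,T):
    v,u=np.mgrid[0:400,0:640]; s=ray(np.c_[u.ravel(),v.ravel()],i)
    z=d.ravel()[:,None]; P=np.c_[s*z,z]@T[:3,:3].T+T[:3,3]
    P[z[:,0]<=0]=np.nan
    return P.reshape(400,640,3)
def project(P,i,T):
    f=200/np.tan(np.radians(i['vertical_fov']/2))
    c=(np.atleast_2d(P)-T[:3,3])@T[:3,:3]; s=c[:,:2]/c[:,2:]
    s=s*(1+i['k1']*(s**2).sum(1,keepdims=True))
    return s*f+[i['cx'],i['cy']]
E
python3 - <<'E'
from h import *
print(readout.get_obs())
for n in ['top','scene']:
    p,d,i,T=cam(n); cv2.imwrite(f'pics/{n}0.png',p[...,::-1]); np.savez(f'{n}0.npz',p=p,d=d,T=T)
    print(n,i['vertical_fov'],i['k1'],T[:3,3].round(3))
    C=cloud(d,i,T)
    for t in ['suction_unit','seat','cover','latch','latch_grip','gel_pump','wipes_box','marker']:
        r=spotter.mark_of(n,t)[:2]
        for a in r: 
            u,v=np.round(a['uv']).astype(int); print(t,np.round(a['uv'],1),round(a['confidence'],2),C[min(max(v,0),399),min(max(u,0),639)].round(3))
E
```

```text
pics
{'time': 0.0, 'q': array([-7.13912743e+01,  5.01093669e+00,  1.00340764e+01,  9.50982275e+01,
       -2.51233194e-03,  9.00005647e+01]), 'qd': array([ 2.75480805e-02,  7.52585099e-02, -5.04251288e-02,  5.08444078e-02,
       -4.14299707e-06,  5.69725806e-02]), 'joint_efforts': array([-1.93142077e-03, -5.20385170e+01,  4.64807796e+01,  1.62165973e-02,
       -9.02124020e-05,  5.19289145e-06]), 'ee_pos': array([ 0.17542434, -0.52103956,  0.23058124]), 'tcp_rot': array([-1.79924912e+02,  2.51306978e-03,  1.86081644e+01]), 'wrist_force': array([-0.09855587,  0.54775501, -0.17348029]), 'torque': array([ 0.00396174,  0.02682344, -0.02877098]), 'grasp_force': 0.0, 'opening': 0.08509719880333876}
top 49.69124239061983 -0.10782920502128925 [0.38  0.068 1.086]
suction_unit [365.8 234.4] 0.74 [ 0.481 -0.065  0.064]
seat [371.5 233.4] 0.7 [ 0.482 -0.078  0.076]
cover [277.3 224.8] 0.72 [0.502 0.149 0.034]
cover [366.5 232.8] 0.43 [ 0.483 -0.065  0.068]Traceback (most recent call last):
  File "<stdin>", line 8, in <module>
ValueError: it knows: cover, gel_pump, latch_grip, marker, seat, suction_unit, wipes_box
```

```bash
python3 - <<'E'
from h import *
for n in ['scene','top']:
    p,d,i,T=cam(n); cv2.imwrite(f'pics/{n}0.png',p[...,::-1]); np.savez(f'{n}0.npz',p=p,d=d,T=T)
    C=cloud(d,i,T); print(n,T[:3,3])
    for t in ['suction_unit','seat','cover','latch_grip','gel_pump','wipes_box','marker']:
        for a in spotter.mark_of(n,t)[:2]:
            u,v=np.round(a['uv']).astype(int); print(t,np.round(a['uv'],1),round(a['confidence'],2),C[min(max(v,0),399),min(max(u,0),639)].round(3))
cv2.imwrite('pics/topcrop.png',cv2.resize(p[130:330,200:460,::-1],None,fx=3,fy=3,interpolation=cv2.INTER_CUBIC))
E
```

```text
scene [0.01620751 1.00690915 0.93362363]
suction_unit [366.2 204.6] 0.72 [ 0.457 -0.028  0.041]
cover [319.9 249.3] 0.76 [0.499 0.158 0.011]
cover [364.9 204.3] 0.43 [ 0.459 -0.025  0.046]
latch_grip [372.8 156. ] 0.58 [ 0.48  -0.112  0.146]
gel_pump [291.6 198.4] 0.66 [0.669 0.019 0.02 ]
wipes_box [320.2 169.1] 0.92 [ 0.659 -0.131  0.033]
top [0.37952457 0.06769585 1.08648184]
suction_unit [369.2 233.3] 0.74 [ 0.483 -0.071  0.07 ]
seat [368.3 235.2] 0.98 [ 0.478 -0.069  0.068]
cover [281.2 222.6] 0.58 [0.508 0.14  0.031]
gel_pump [338.3 155. ] 0.61 [0.665 0.005 0.095]
wipes_box [404.  159.2] 0.78 [ 0.66  -0.155  0.089]
marker [209.9 261.3] 0.79 [0.412 0.317 0.004]
```

View pics/topcrop.png

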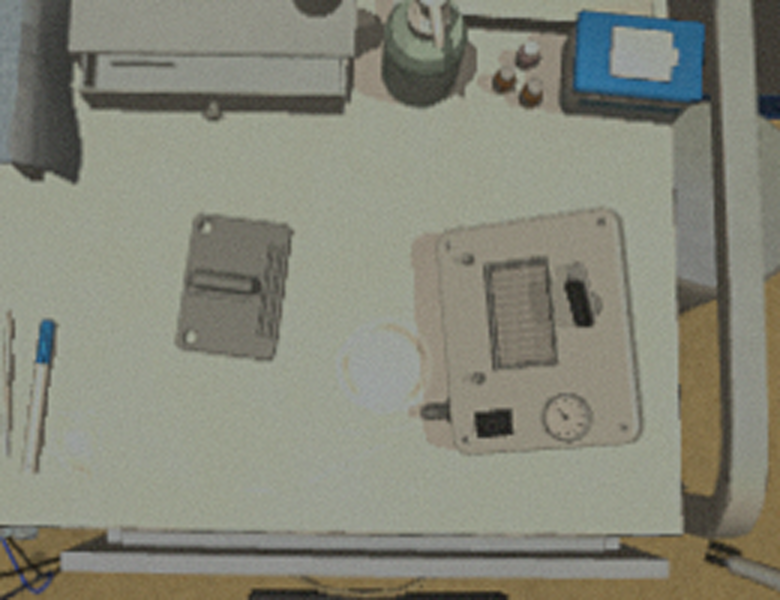

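View pics/scene0.png

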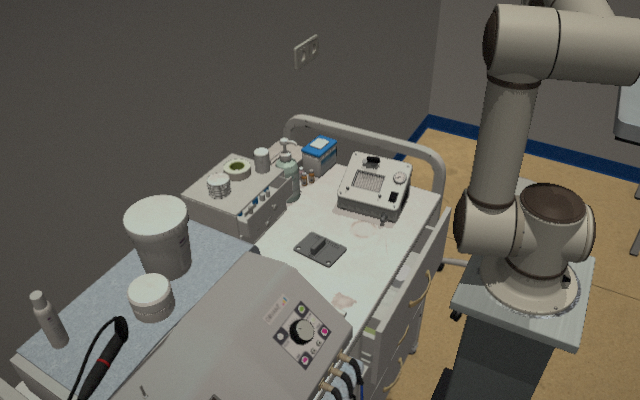

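```bash
python3 - <<'E'
from h import *
i=imaging.camera_info('wrist'); print(i)
a=np.load('top0.npz'); it=imaging.camera_info('top'); C=cloud(a['d'],it,a['T'])
# crop px->full: u=200+x/3, v=130+y/3
for n,x,y in [('hole',205,228),('hole',189,337),('rib L',195,277),('rib R',255,285),('pinfar',466,258),('pinnear',477,378),('latch',579,300),('rail',740,300),('coverplate',230,320)]:
    u,v=int(200+x/3),int(130+y/3); print(n,u,v,C[v,u].round(3))
E
```

```text
{'vertical_fov': 68.34223572185513, 'cx': 317.81429607381784, 'cy': 197.83596814438894, 'k1': -0.003341117236616444, 'tool_from_camera': array([[-1.72519188e-03, -9.57512032e-01, -2.88388161e-01,
         7.34487676e-02],
       [ 9.99998505e-01, -1.61914121e-03, -6.06273549e-04,
         3.36528707e-04],
       [ 1.13573063e-04, -2.88388776e-01,  9.57513395e-01,
        -1.42565702e-01],
       [ 0.00000000e+00,  0.00000000e+00,  0.00000000e+00,
         1.00000000e+00]])}
hole 268 206 [0.554 0.176 0.   ]
hole 263 242 [ 0.463  0.186 -0.003]
rib L 265 222 [0.509 0.179 0.032]
rib R 285 225 [0.506 0.131 0.009]
pinfar 355 216 [ 0.522 -0.037  0.079]
pinnear 359 256 [ 0.428 -0.047  0.076]
latch 393 230 [ 0.483 -0.115  0.141]
rail 446 230 [ 0.486 -0.239  0.127]
coverplate 276 236 [0.478 0.153 0.008]
```

```bash
python3 -m jog '[{"rotation":[0,0,8],"translation":[20,50,50],"grip":85},{"rotation":[0,0,16],"translation":[40,90,100],"grip":85},{"rotation":[0,0,24],"translation":[60,130,110],"grip":85},{"rotation":[0,0,32],"translation":[90,170,110],"grip":85},{"rotation":[0,0,40],"translation":[120,210,110],"grip":85},{"rotation":[0,0,48],"translation":[150,250,110],"grip":85},{"rotation":[0,0,56],"translation":[180,290,110],"grip":85},{"rotation":[0,0,64],"translation":[210,330,110],"grip":85},{"rotation":[0,0,72],"translation":[240,370,110],"grip":85},{"rotation":[0,0,72],"translation":[270,410,110],"grip":85},{"rotation":[0,0,72],"translation":[290,430,110],"grip":85},{"rotation":[0,0,72],"translation":[290,430,110],"grip":85},{"rotation":[0,0,72],"translation":[290,430,110],"grip":85},{"rotation":[0,0,72],"translation":[290,430,110],"grip":85},{"rotation":[0,0,72],"translation":[290,430,110],"grip":85}]' 40
```

```text
time: 2.5
ee_pos: [0.4648, -0.0923, 0.3417]
tcp_rot: [180.0, 0.0, 90.5]
wrist_force: [0.0, -0.1, 0.2]
opening: 0.0854
grasp_force: 0.0
```

```bash
python3 - <<'E'
from h import *
p,d,i,T=cam('wrist'); np.savez('w1.npz',p=p,d=d,T=T)
cv2.imwrite('pics/w1.png',p[...,::-1]); C=cloud(d,i,T)
for t in ['seat','latch_grip','suction_unit','cover']:
    for a in spotter.mark_of('wrist',t)[:2]:
        u,v=np.round(a['uv']).astype(int); print(t,np.round(a['uv'],1),round(a['confidence'],2),C[v,u].round(4))
E
```

```text
seat [326.7 148.2] 0.78 [ 0.4775 -0.0708  0.0728]
latch_grip [329.6 186.7] 0.58 [ 0.4796 -0.1087  0.1418]
latch_grip [446.4 204.1] 0.23 [ 0.6556 -0.1526  0.0686]
suction_unit [326.7 143. ] 0.9 [ 0.4775 -0.0645  0.0679]
```

View pics/w1.png

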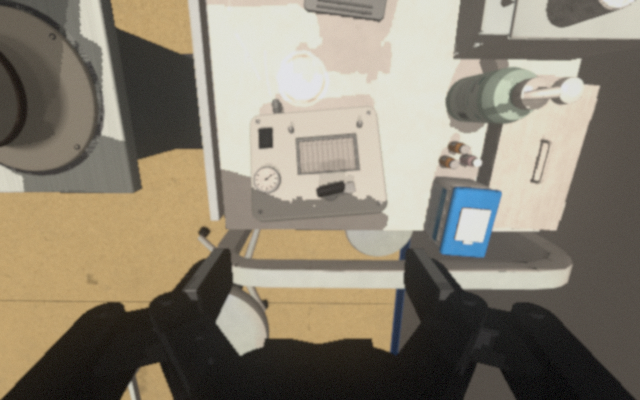

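```bash
python3 -m jog '[{"rotation":[0,0,0],"translation":[10,10,-40],"grip":85},{"rotation":[0,0,0],"translation":[10,20,-80],"grip":85},{"rotation":[0,0,0],"translation":[10,30,-120],"grip":85},{"rotation":[0,0,0],"translation":[10,30,-120],"grip":85},{"rotation":[0,0,0],"translation":[10,30,-120],"grip":85},{"rotation":[0,0,0],"translation":[10,30,-120],"grip":85}]'
python3 - <<'E'
from h import *
p,d,i,T=cam('wrist'); np.savez('w2.npz',p=p,d=d,T=T)
cv2.imwrite('pics/w2.png',cv2.resize(p[60:260,190:450,::-1],None,fx=3,fy=3,interpolation=cv2.INTER_CUBIC)); C=cloud(d,i,T)
for t in ['seat','latch_grip','suction_unit']:
    for a in spotter.mark_of('wrist',t)[:2]:
        u,v=np.round(a['uv']).astype(int); print(t,np.round(a['uv'],1),round(a['confidence'],2),C[v,u].round(4))
E
```

```text
time: 3.35
ee_pos: [0.4765, -0.0618, 0.2243]
tcp_rot: [179.8, 0.0, 90.6]
wrist_force: [-0.6, 0.3, 0.6]
opening: 0.085
grasp_force: 0.0
seat [318.8 195.8] 0.56 [ 0.4784 -0.0751  0.0736]
latch_grip [318.  256.9] 0.89 [ 0.4773 -0.1084  0.1429]
suction_unit [315.7 175.1] 0.93 [ 0.4751 -0.0541  0.068 ]
```

View pics/w2.png

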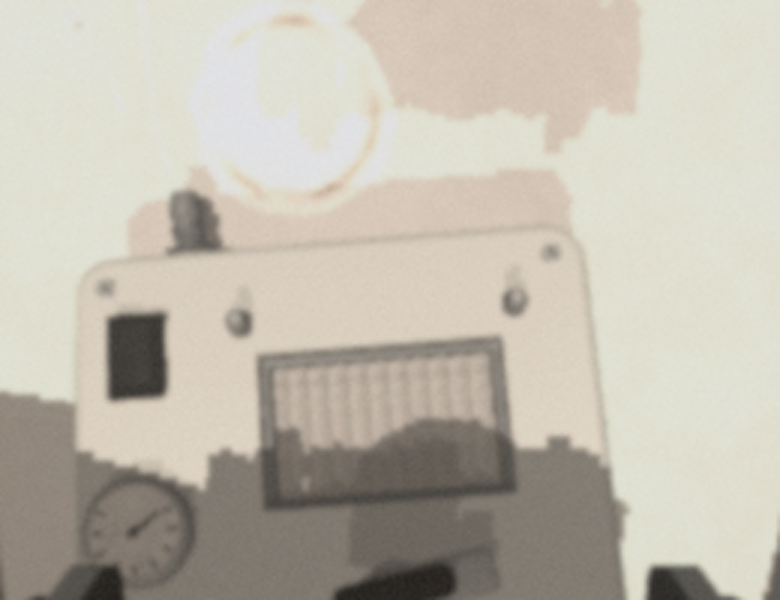

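```bash
python3 -m jog '[{"rotation":[0,0,0],"translation":[10,50,0],"grip":85},{"rotation":[0,0,0],"translation":[20,100,0],"grip":85},{"rotation":[0,0,0],"translation":[30,150,-20],"grip":85},{"rotation":[0,0,0],"translation":[30,200,-40],"grip":85},{"rotation":[0,0,0],"translation":[30,230,-70],"grip":85},{"rotation":[0,0,0],"translation":[30,230,-70],"grip":85},{"rotation":[0,0,0],"translation":[30,230,-70],"grip":85},{"rotation":[0,0,0],"translation":[30,230,-70],"grip":85}]'
python3 - <<'E'
from h import *
p,d,i,T=cam('wrist'); np.savez('w3.npz',p=p,d=d,T=T)
cv2.imwrite('pics/w3.png',cv2.resize(p[60:260,190:450,::-1],None,fx=3,fy=3,interpolation=cv2.INTER_CUBIC)); C=cloud(d,i,T)
for t in ['cover']:
    for a in spotter.mark_of('wrist',t)[:2]:
        u,v=np.round(a['uv']).astype(int); print(t,np.round(a['uv'],1),round(a['confidence'],2),C[v,u].round(4))
E
```

```text
time: 4.35
ee_pos: [0.5061, 0.1682, 0.1527]
tcp_rot: [179.9, -0.0, 90.6]
wrist_force: [0.9, -0.7, 0.8]
opening: 0.085
grasp_force: 0.0
cover [318.  196.1] 0.94 [0.5065 0.1636 0.0311]
```

View pics/w3.png

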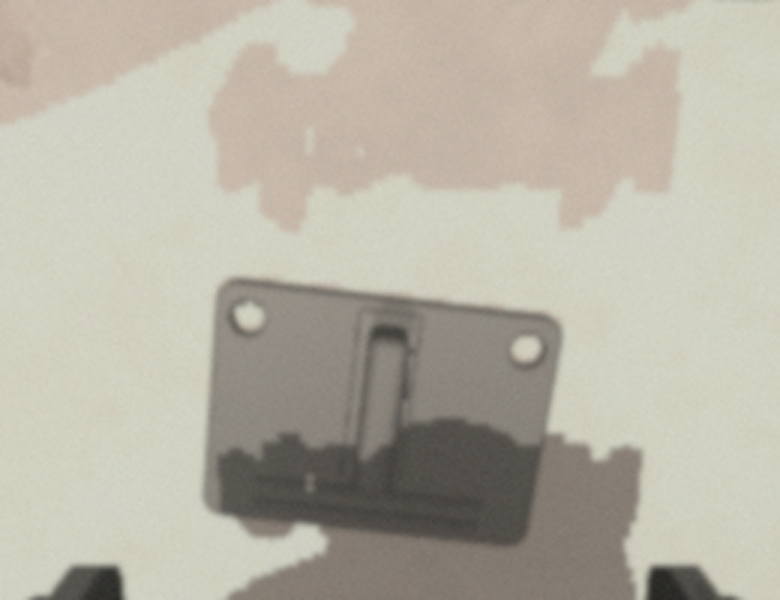

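```bash
cat > fit.py <<'E'
from h import *
from scipy.optimize import least_squares
i=imaging.camera_info('wrist')
def Tm(x,y,yaw,z=0.08,tilt=28):
    # frame: x-axis heading yaw level, rising by tilt
    Rm=R.from_euler('z',yaw,degrees=True).as_matrix()@R.from_euler('y',-tilt,degrees=True).as_matrix()
    M=np.eye(4);M[:3,:3]=Rm;M[:3,3]=[x,y,z];return M
def fit(pts,px,T,x0,z,tilt):
    pts=np.array(pts)/1000.;px=np.array(px,float)
    def f(v):
        M=Tm(*v,z=z,tilt=tilt); return (project(pts@M[:3,:3].T+M[:3,3],i,T)-px).ravel()
    r=least_squares(f,x0,x_scale=[.01,.01,1]); return r.x,r.fun.reshape(-1,2)
cr=lambda L:[(190+(x-1)/3,60+(y-1)/3) for x,y in L]
E
python3 - <<'E'
from fit import *
a=np.load('w2.npz'); b=np.load('w3.npz')
bay=[(-20,42,0),(-20,-42,0),(34,42,0),(34,-42,0)]; pins=[(-30,47,12),(-30,-47,12)]
pb=cr([(500,338),(258,355),(515,490),(266,509)]); pp=cr([(515,297),(239,318)])
for P,q in [(bay,pb),(pins,pp),(bay+pins,pb+pp)]:
    x,r=fit(P,q,a['T'],[.478,-.075,-81],.08,28); print(x,r.round(1).tolist())
C=cloud(a['d'],i,a['T'])
M=Tm(*x); L=(C-M[:3,3])@M[:3,:3]*1000
for n,(lx,ly) in dict(a=(-28,0),b=(-35,20),c=(44,-30),d=(10,-55),e=(10,55),f=(-35,-25)).items():
    k=(abs(L[...,0]-lx)<4)&(abs(L[...,1]-ly)<4)&(abs(L[...,2])<15); print(n,k.sum(),np.median(L[...,2][k]).round(1))
# latch grip: points z 30..42 near axis
k=(abs(L[...,0]-63)<25)&(abs(L[...,1])<25)&(L[...,2]>28)&(L[...,2]<45); print('latch',k.sum(),L[k].mean(0).round(1)); 
q=L[k][:,:2]; w,v=np.linalg.eigh(np.cov(q.T)); print(v[:,1],q.min(0),q.max(0),np.percentile(L[k][:,2],[10,50,90]))
hol=[(-30,47,6),(-30,-47,6)]
# cover
xc,r=fit(hol,cr([(526,348),(248,316)]),b['T'],[.506,.15,-98],0,0); print('cover',xc,r.round(1).tolist())
C2=cloud(b['d'],i,b['T']); M=Tm(*xc,z=0,tilt=0); L=(C2-M[:3,3])*1
L=L@M[:3,:3]*1000
k=(L[...,2]>26)&(L[...,2]<40)&(abs(L[...,0])<50)&(abs(L[...,1])<30); print('rib',k.sum(),np.percentile(L[k],[3,50,97],axis=0).round(1))
k=(L[...,2]>3)&(L[...,2]<10)&(abs(L[...,0])<60)&(abs(L[...,1])<70); print('plate',np.percentile(L[k],[0.5,50,99.5],axis=0).round(1))
k=(L[...,2]<3)&(abs(L[...,0])<80)&(abs(L[...,1])<90)&((abs(L[...,0])>50)); print('table',np.median(L[k],axis=0).round(1))
# image overlays
def ov(p,pts,M,T):
    im=cv2.resize(p[60:260,190:450,::-1],None,fx=3,fy=3,interpolation=cv2.INTER_CUBIC)
    for u,v in project(np.array(pts)/1000@M[:3,:3].T+M[:3,3],i,T): cv2.circle(im,(int(round((u-190)*3+1)),int(round((v-60)*3+1))),1,(0,0,255),-1)
    return im
th=np.linspace(0,2*np.pi,40)
ci=lambda cx,cy,z,r:[(cx+r*np.cos(t),cy+r*np.sin(t),z) for t in th]
A=ov(a['p'],bay+ci(-30,47,12,2)+ci(-30,-47,12,2)+ci(-30,47,0,4)+ci(-30,-47,0,4),Tm(*x),a['T'])
B=ov(b['p'],ci(-30,47,6,5.5)+ci(-30,-47,6,5.5)+[(sx*42,sy*58,6) for sx in(-1,1) for sy in(-1,1)]+[(-34,6.5,32),(-34,-6.5,32),(18,-6.5,32),(18,6.5,32)],M,b['T'])
cv2.imwrite('pics/ov.png',np.vstack([A[230:520,60:620],B[270:560,60:620]]))
E
```

```text
[ 4.76553831e-01 -7.05190196e-02 -8.50917460e+01] [[0.5, -1.0], [-0.4, -0.4], [0.8, 0.9], [-0.9, 0.7]]
[ 4.76935860e-01 -7.12843416e-02 -8.51589699e+01] [[1.2, -0.0], [-1.2, 0.1]]
[ 4.76689249e-01 -7.07928303e-02 -8.51833440e+01] [[0.7, -0.7], [-0.3, -0.2], [0.8, 1.2], [-0.8, 0.9], [1.0, -0.5], [-1.4, -0.4]]
a 60 -0.1
b 59 -0.0
c 67 0.3
d 63 -0.1
e 61 0.3
f 55 0.1
latch 475 [62.5 -0.2 35.9]
[-0.16596945  0.9861309 ] [ 55.29602932 -17.5574675 ] [69.52572873 17.36300585] [34.45615607 36.10116623 37.19716019]
cover [  0.50407742   0.15303618 -96.20880745] [[0.5, 0.1], [-0.5, -0.0]]
rib 711 [[-32.4  -6.4  28.5]
 [ -9.6  -0.4  31.4]
 [ 15.3   5.7  32.9]]
plate [[-41.4 -57.7   3.7]
 [ -1.5  -3.9   5.9]
 [ 41.7  56.9   8.7]]
table [-54.8  -1.1  -0.1]
```

View pics/ov.png

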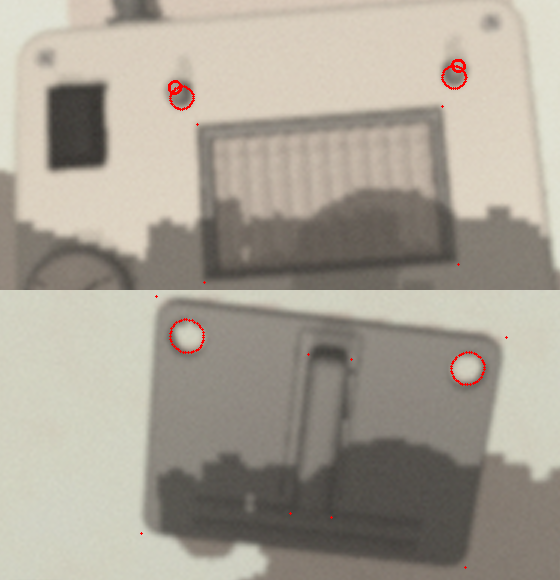

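```bash
python3 -m jog '[{"rotation":[0,0,-6.8],"translation":[-1,-8,-40],"grip":50},{"rotation":[0,0,-6.8],"translation":[-1,-8,-80],"grip":50},{"rotation":[0,0,-6.8],"translation":[-1,-8,-110],"grip":50},{"rotation":[0,0,-6.8],"translation":[-1,-8,-130],"grip":50},{"rotation":[0,0,-6.8],"translation":[-1,-8,-141],"grip":50},{"rotation":[0,0,-6.8],"translation":[-1,-8,-141],"grip":50},{"rotation":[0,0,-6.8],"translation":[-1,-8,-141],"grip":50},{"rotation":[0,0,-6.8],"translation":[-1,-8,-141],"grip":50},{"rotation":[0,0,-6.8],"translation":[-1,-8,-141],"grip":50}]' 40
```

```text
time: 5.35
ee_pos: [0.5052, 0.1609, 0.0115]
tcp_rot: [179.9, -0.0, 83.8]
wrist_force: [0.5, 0.7, 0.7]
opening: 0.05
grasp_force: 0.0
```

```bash
python3 -m jog '[{"rotation":[0,0,0],"translation":[0,0,0],"grip":5},{"rotation":[0,0,0],"translation":[0,0,0],"grip":5},{"rotation":[0,0,0],"translation":[0,0,0],"grip":5},{"rotation":[0,0,0],"translation":[0,0,0],"grip":5},{"rotation":[0,0,0],"translation":[0,0,0],"grip":5},{"rotation":[0,0,0],"translation":[0,0,0],"grip":5},{"rotation":[0,0,0],"translation":[0,0,0],"grip":5},{"rotation":[0,0,0],"translation":[0,0,0],"grip":5}]' 60; python3 -c "
from h import *
o=readout.get_obs();print(o['ee_pos'],o['tcp_rot'],o['opening'],o['grasp_force'],o['wrist_force'],o['q'])"
```

```text
time: 6.15
ee_pos: [0.5047, 0.1609, 0.0107]
tcp_rot: [180.0, -0.0, 83.8]
wrist_force: [-0.5, 0.5, 5.5]
opening: 0.0115
grasp_force: 60.4
[0.50470191 0.16087407 0.01068708] [ 1.79971232e+02 -1.71931245e-02  8.38146034e+01] 0.011476651853555356 60.37391245365143 [-0.52919344  0.53669525  5.53452306] [ 1.76775176e+01  3.87359681e+00 -1.56268196e+01  7.04663194e+01
  4.08536201e-03  1.13862920e+02]
```

```bash
cat > tgt.py <<'E'
from fit import *
import sys
# commanded now: p0,R0 ; cover frame in tool from grasp
p0=np.array([0.505,0.161,0.0107]); R0=R.from_euler('xyz',[180,0,83.8],degrees=True).as_matrix()
TW=np.eye(4);TW[:3,:3]=R0;TW[:3,3]=p0
CV=Tm(0.5042,0.1530,-96.2,z=0,tilt=0)
G=np.linalg.inv(CV)@TW
S=Tm(0.4768,-0.0710,-85.17)
def target(dx=0,dy=0,dz=0):
    D=np.eye(4);D[:3,3]=np.array([dx,dy,dz])/1000
    W=S@D@G
    return W
if __name__=='__main__':
    print('tcp in cover',(G[:3,3]*1000).round(1))
    for dz in (80,40,30,20,14,0):
        W=target(dz=dz); print(dz,((W[:3,3]-p0)*1000).round(1),R.from_matrix(W[:3,:3]@R0.T).as_rotvec(degrees=True).round(2),W[:3,3].round(4))
E
python3 tgt.py; python3 -m jog '[{"rotation":[0,0,0],"translation":[0,0,10],"grip":5},{"rotation":[0,0,0],"translation":[0,0,30],"grip":5},{"rotation":[0,0,0],"translation":[0,0,60],"grip":5},{"rotation":[0,0,0],"translation":[0,0,100],"grip":5},{"rotation":[0,0,0],"translation":[0,0,150],"grip":5},{"rotation":[0,0,0],"translation":[0,0,180],"grip":5},{"rotation":[0,0,0],"translation":[0,0,180],"grip":5},{"rotation":[0,0,0],"translation":[0,0,180],"grip":5}]'
```

```text
tcp in cover [-8.  -0.1 10.7]
80 [ -32.5 -182.5  145.6] [-28.04   0.34  10.81] [ 0.4725 -0.0215  0.1563]
40 [ -30.9 -201.2  110.3] [-28.04   0.34  10.81] [ 0.4741 -0.0402  0.121 ]
30 [ -30.5 -205.9  101.5] [-28.04   0.34  10.81] [ 0.4745 -0.0449  0.1122]
20 [ -30.1 -210.6   92.6] [-28.04   0.34  10.81] [ 0.4749 -0.0496  0.1033]
14 [ -29.8 -213.4   87.3] [-28.04   0.34  10.81] [ 0.4752 -0.0524  0.098 ]
0 [ -29.3 -219.9   75. ] [-28.04   0.34  10.81] [ 0.4757 -0.0589  0.0857]
time: 6.95
ee_pos: [0.5046, 0.1608, 0.1903]
tcp_rot: [180.0, -0.0, 83.8]
wrist_force: [0.2, 0.2, -2.8]
opening: 0.0118
grasp_force: 59.6
```

```bash
python3 -m jog '[{"rotation":[-7,0.08,2.7],"translation":[-6,-36,0],"grip":5},{"rotation":[-14,0.17,5.4],"translation":[-12,-72,0],"grip":5},{"rotation":[-21,0.25,8.1],"translation":[-18,-110,0],"grip":5},{"rotation":[-28.04,0.34,10.81],"translation":[-25,-146,0],"grip":5},{"rotation":[-28.04,0.34,10.81],"translation":[-32,-182,-20],"grip":5},{"rotation":[-28.04,0.34,10.81],"translation":[-31.5,-192,-52],"grip":5},{"rotation":[-28.04,0.34,10.81],"translation":[-30.9,-201.2,-70],"grip":5},{"rotation":[-28.04,0.34,10.81],"translation":[-30.9,-201.2,-70],"grip":5},{"rotation":[-28.04,0.34,10.81],"translation":[-30.9,-201.2,-70],"grip":5},{"rotation":[-28.04,0.34,10.81],"translation":[-30.9,-201.2,-70],"grip":5},{"rotation":[-28.04,0.34,10.81],"translation":[-30.9,-201.2,-70],"grip":5},{"rotation":[-28.04,0.34,10.81],"translation":[-30.9,-201.2,-70],"grip":5}]'
python3 - <<'E'
from tgt import *
o=readout.get_obs(); W=target(dz=40); print(o['ee_pos'],o['tcp_rot'],W[:3,3],R.from_matrix(W[:3,:3]).as_euler('xyz',degrees=True))
p,d,_,T=cam('wrist'); np.savez('w4.npz',p=p,d=d,T=T)
TWn=np.eye(4);TWn[:3,:3]=R.from_euler('xyz',o['tcp_rot'],degrees=True).as_matrix();TWn[:3,3]=o['ee_pos']
M=TWn@np.linalg.inv(G)
im=cv2.resize(p[60:260,190:450,::-1],None,fx=3,fy=3,interpolation=cv2.INTER_CUBIC)
th=np.linspace(0,2*np.pi,40)
for Mx,z,r,c in [(M,6,5.5,(0,0,255)),(S,0,4,(0,200,0)),(S,12,3,(255,0,0))]:
  for s in(47,-47):
    P=np.c_[-30+r*np.cos(th),s+r*np.sin(th),z+0*th]/1000
    for u,v in project(P@Mx[:3,:3].T+Mx[:3,3],i,T): cv2.circle(im,(int(round((u-190)*3+1)),int(round((v-60)*3+1))),1,c,-1)
cv2.imwrite('pics/w4.png',im)
E
```

```text
time: 8.15
ee_pos: [0.474, -0.04, 0.1209]
tcp_rot: [179.9, 28.0, 94.8]
wrist_force: [0.0, -0.3, -2.9]
opening: 0.0117
grasp_force: 59.3
[ 0.47404237 -0.03998832  0.12092626] [179.94663735  27.9900967   94.84800089] [ 0.47412974 -0.04021475  0.12099108] [180.    28.    94.83]
```

View pics/w4.png

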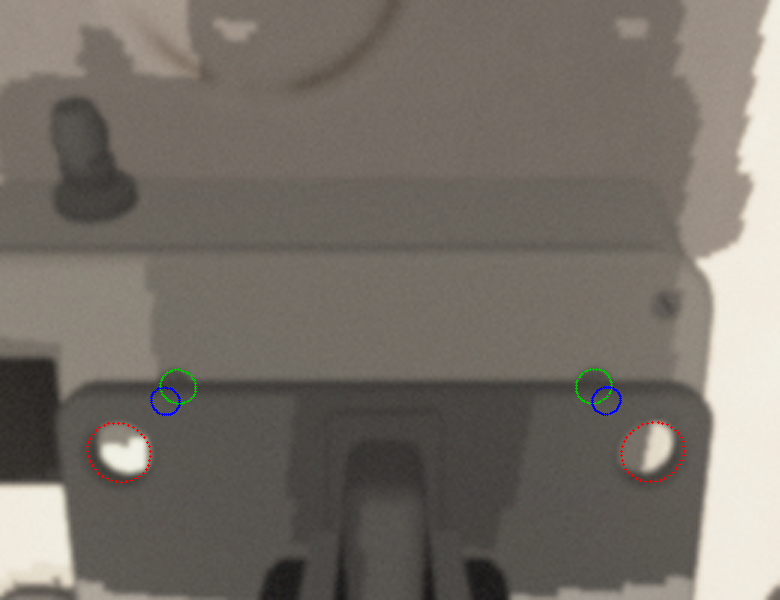

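```bash
python3 -m jog '[{"rotation":[0,0,0],"translation":[0.5,-5.6,-10.6],"grip":5},{"rotation":[0,0,0],"translation":[0.9,-10.3,-19.4],"grip":5},{"rotation":[0,0,0],"translation":[1,-12.2,-23],"grip":5},{"rotation":[0,0,0],"translation":[1.1,-13.1,-24.7],"grip":5},{"rotation":[0,0,0],"translation":[1.2,-14,-26.5],"grip":5},{"rotation":[0,0,0],"translation":[1.3,-15,-28.3],"grip":5},{"rotation":[0,0,0],"translation":[1.3,-15,-28.3],"grip":5},{"rotation":[0,0,0],"translation":[1.3,-15,-28.3],"grip":5},{"rotation":[0,0,0],"translation":[1.3,-15,-28.3],"grip":5}]'
cat > st.py <<'E'
from tgt import *
o=readout.get_obs(); TWn=np.eye(4);TWn[:3,:3]=R.from_euler('xyz',o['tcp_rot'],degrees=True).as_matrix();TWn[:3,3]=o['ee_pos']
E_=np.linalg.inv(S)@TWn@np.linalg.inv(G)
print('cover in seat mm',(E_[:3,3]*1000).round(1),R.from_matrix(E_[:3,:3]).as_rotvec(degrees=True).round(1)); print('force seat',(S[:3,:3].T@o['wrist_force']).round(1),'torque seat',(S[:3,:3].T@o['torque']).round(2))
E
python3 st.py
```

```text
time: 9.1
ee_pos: [0.475, -0.0554, 0.0922]
tcp_rot: [180.0, 28.0, 94.8]
wrist_force: [-0.6, 0.1, -1.8]
opening: 0.0114
grasp_force: 59.6
cover in seat mm [-0.1 -0.4  7.4] [0. 0. 0.]
force seat [-1.  -0.6 -1.6] torque seat [-0.02  0.67 -0.02]
```

```bash
python3 -m jog '[{"rotation":[0,0,0],"translation":[0.1,-0.9,-1.8],"grip":5},{"rotation":[0,0,0],"translation":[0.2,-1.9,-3.5],"grip":5},{"rotation":[0,0,0],"translation":[0.2,-2.6,-4.9],"grip":5},{"rotation":[0,0,0],"translation":[0.3,-3.3,-6.2],"grip":5},{"rotation":[0,0,0],"translation":[0.3,-3.3,-6.2],"grip":5},{"rotation":[0,0,0],"translation":[0.3,-3.3,-6.2],"grip":5}]'
python3 st.py
```

```text
time: 9.7
ee_pos: [0.4752, -0.0587, 0.0859]
tcp_rot: [-180.0, 28.0, 94.8]
wrist_force: [-1.8, 2.5, 1.5]
opening: 0.0119
grasp_force: 60.0
cover in seat mm [-0.2 -0.5  0.3] [0. 0. 0.]
force seat [-1.6 -1.6  2.6] torque seat [-0.26  0.74  0.  ]
```

```bash
python3 -m jog '[{"rotation":[0,0,0],"translation":[0,-0.5,-0.9],"grip":5},{"rotation":[0,0,0],"translation":[0,-0.5,-0.9],"grip":5},{"rotation":[0,0,0],"translation":[0,-0.5,-0.9],"grip":5}]'
python3 st.py
```

```text
time: 10.0
ee_pos: [0.4752, -0.0587, 0.0859]
tcp_rot: [180.0, 28.0, 94.9]
wrist_force: [-7.6, 8.0, 9.8]
opening: 0.0118
grasp_force: 61.5
cover in seat mm [-0.2 -0.5  0.3] [0. 0. 0.]
force seat [-3.  -6.9 12.7] torque seat [-1.17  1.01 -0.03]
```

```bash
python3 -m jog '[{"rotation":[0,0,0],"translation":[0,0.5,0.9],"grip":40},{"rotation":[0,0,0],"translation":[0,0.5,0.9],"grip":40},{"rotation":[0,0,0],"translation":[0,0.5,0.9],"grip":40},{"rotation":[0,0,0],"translation":[0,0.5,0.9],"grip":40},{"rotation":[0,0,0],"translation":[-0.4,5,9],"grip":40},{"rotation":[0,0,0],"translation":[-1.2,14,27],"grip":40},{"rotation":[0,0,0],"translation":[-2.4,28,53],"grip":40},{"rotation":[0,0,0],"translation":[-4,47,88],"grip":40},{"rotation":[0,0,0],"translation":[-4.8,56,106],"grip":40},{"rotation":[0,0,0],"translation":[-4.8,56,106],"grip":40},{"rotation":[0,0,0],"translation":[-4.8,56,106],"grip":40},{"rotation":[0,0,0],"translation":[-4.8,56,106],"grip":40}]'
python3 - <<'E'
from tgt import *
p,d,_,T=cam('wrist'); np.savez('w5.npz',p=p,d=d,T=T); C=cloud(d,i,T)
im=cv2.resize(p[:,100:540,::-1],None,fx=1.5,fy=1.5,interpolation=cv2.INTER_CUBIC)
L=(C-S[:3,3])@S[:3,:3]*1000
k=(abs(L[...,0])<38)&(abs(L[...,1])<54)&(abs(L[...,1])>14)&(abs(L[...,2]-6)<12)
Q=L[k]; A=np.c_[Q[:,:2],np.ones(len(Q))]; print('plane top',np.linalg.lstsq(A,Q[:,2],rcond=None)[0],len(Q))
for x in(-36,0,34):
  for y in (-40,-18,18,40):
    k=(abs(L[...,0]-x)<4)&(abs(L[...,1]-y)<4)&(abs(L[...,2])<15); print(x,y,k.sum(),np.median(L[...,2][k]).round(1))
for u,v in project(np.array([(sx*42,sy*58,6) for sx in(-1,1) for sy in(-1,1)]+[(-30,47,12),(-30,-47,12)])/1000@S[:3,:3].T+S[:3,3],i,T): cv2.circle(im,(int((u-100)*1.5),int(v*1.5)),1,(0,0,255),-1)
cv2.imwrite('pics/w5.png',im)
k=(abs(L[...,0]-63)<25)&(abs(L[...,1])<25)&(L[...,2]>30)&(L[...,2]<45); print('latch',k.sum(),L[k].mean(0).round(1)); q=L[k][:,:2]; w,v=np.linalg.eigh(np.cov(q.T)); print(v[:,1],q.min(0),q.max(0))
E
```

```text
time: 11.2
ee_pos: [0.47, -0.0036, 0.1899]
tcp_rot: [-179.9, 28.0, 94.9]
wrist_force: [0.2, -0.3, 0.5]
opening: 0.0401
grasp_force: 0.0
plane top [6.15037093e-03 6.78041196e-04 6.20791095e+00] 6527
-36 -40 75 6.0
-36 -18 72 5.8
-36 18 74 6.1
-36 40 77 5.9
0 -40 70 6.1
0 -18 67 6.0
0 18 64 6.1
0 40 68 6.0
34 -40 59 6.4
34 -18 61 6.6
34 18 64 6.8
34 40 61 6.1
latch 445 [60.4 -0.5 35.2]
[-0.15622271  0.98772186] [ 54.20484302 -17.86020444] [68.43742558 16.91511   ]
```

View pics/w5.png

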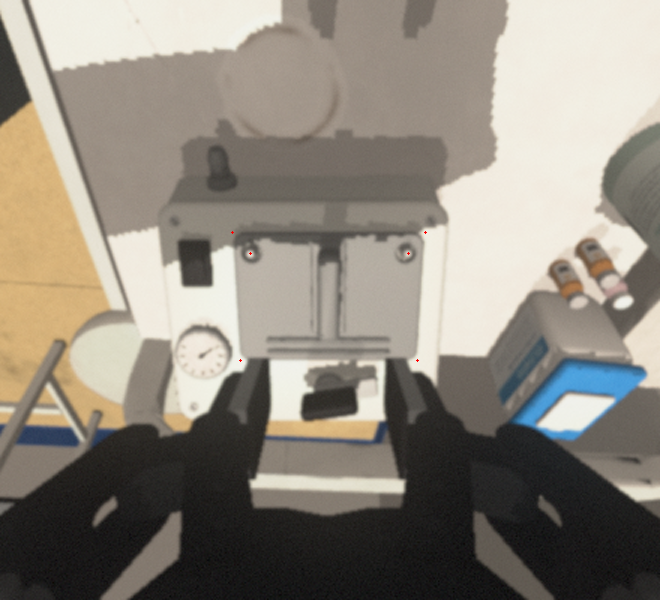

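```bash
python3 - <<'E'
from tgt import *
p=np.array([.4709,-.0030,.1906]); n=S[:3,2]; print('n',n.round(3),readout.get_obs()['q'].round(1))
for z in (70,60,19):
    w=S[:3,:3]@(np.array([62.8,-0.2,z])/1000)+S[:3,3]; print(z,w.round(4),((w-p)*1000).round(1))
for a in (-81,-72,-60,-48,-36,-24,-12): print(a,(n*a).round(2))
E
```

```text
n [-0.04   0.468  0.883] [ 15.8  -3.8  -7.2  92.5 -27.4 102.4]
70 [ 0.4785 -0.0935  0.1713] [  7.6 -90.5 -19.3]
60 [ 0.4789 -0.0982  0.1625] [  8.  -95.2 -28.1]
19 [ 0.4805 -0.1174  0.1263] [   9.6 -114.4  -64.3]
-81 [  3.2  -37.89 -71.52]
-72 [  2.85 -33.68 -63.57]
-60 [  2.37 -28.07 -52.98]
-48 [  1.9  -22.45 -42.38]
-36 [  1.42 -16.84 -31.79]
-24 [  0.95 -11.23 -21.19]
-12 [  0.47  -5.61 -10.6 ]
```

```bash
python3 -m jog '[{"rotation":[-0.33,3.86,7.28],"translation":[1,-10,0],"grip":40},{"rotation":[-0.66,7.72,14.57],"translation":[2,-20,0],"grip":40},{"rotation":[-0.99,11.58,21.85],"translation":[3,-30,0],"grip":40},{"rotation":[-1.32,15.44,29.14],"translation":[4,-40,0],"grip":40},{"rotation":[-1.65,19.3,36.42],"translation":[5,-50,0],"grip":40},{"rotation":[-1.98,23.17,43.71],"translation":[6,-60,0],"grip":40},{"rotation":[-2.31,27.03,50.99],"translation":[7,-70,0],"grip":40},{"rotation":[-2.64,30.89,58.28],"translation":[7,-80,-5],"grip":40},{"rotation":[-2.97,34.75,65.56],"translation":[7.6,-90.5,-10],"grip":40},{"rotation":[-3.3,38.6,72.85],"translation":[7.6,-90.5,-19.3],"grip":40},{"rotation":[-3.63,42.47,80.13],"translation":[7.6,-90.5,-19.3],"grip":40},{"rotation":[-3.96,46.33,87.42],"translation":[7.6,-90.5,-19.3],"grip":40},{"rotation":[-3.96,46.33,87.42],"translation":[7.6,-90.5,-19.3],"grip":40},{"rotation":[-3.96,46.33,87.42],"translation":[7.6,-90.5,-19.3],"grip":40},{"rotation":[-3.96,46.33,87.42],"translation":[7.6,-90.5,-19.3],"grip":40},{"rotation":[-3.96,46.33,87.42],"translation":[7.6,-90.5,-19.3],"grip":40}]' 30
cat > tl.py <<'E'
from tgt import *
o=readout.get_obs(); t=R.from_euler('xyz',o['tcp_rot'],degrees=True).as_matrix()
print('tcp in seat',((o['ee_pos']-S[:3,3])@S[:3,:3]*1000).round(1)); print('tool axes in seat (cols)',(S[:3,:3].T@t).round(3).tolist(),o['q'].round(1),'F seat',(S[:3,:3].T@o['wrist_force']).round(1),'T',(S[:3,:3].T@o['torque']).round(2))
E
python3 tl.py
```

```text
time: 12.85
ee_pos: [0.478, -0.0938, 0.1715]
tcp_rot: [-152.2, -4.2, -167.3]
wrist_force: [0.4, 0.1, 0.4]
opening: 0.04
grasp_force: 0.0
tcp in seat [63.1 -0.8 70.1]
tool axes in seat (cols) [[0.155, -0.988, 0.001], [-0.988, -0.155, 0.0], [-0.0, -0.001, -1.0]] [  4.9  -7.1 -12.1  85.  -28.   -8.9] F seat [0.1 0.4 0.4] T [-0.02  0.38 -0.03]
```

```bash
python3 -m jog '[{"rotation":[0,0,0],"translation":[0.6,-7.2,-13.5],"grip":40},{"rotation":[0,0,0],"translation":[1,-12,-22.5],"grip":40},{"rotation":[0,0,0],"translation":[1.4,-16.8,-31.5],"grip":40},{"rotation":[0,0,0],"translation":[1.8,-21.5,-40.5],"grip":40},{"rotation":[0,0,0],"translation":[2.3,-23.9,-45],"grip":40},{"rotation":[0,0,0],"translation":[2.3,-23.9,-45],"grip":40},{"rotation":[0,0,0],"translation":[2.3,-23.9,-45],"grip":40}]' 30; python3 tl.py
python3 -m jog '[{"rotation":[0,0,0],"translation":[0,0,0],"grip":4},{"rotation":[0,0,0],"translation":[0,0,0],"grip":4},{"rotation":[0,0,0],"translation":[0,0,0],"grip":4},{"rotation":[0,0,0],"translation":[0,0,0],"grip":4},{"rotation":[0,0,0],"translation":[0,0,0],"grip":4},{"rotation":[0,0,0],"translation":[0,0,0],"grip":4}]' 30; python3 tl.py
```

```text
time: 13.55
ee_pos: [0.4803, -0.1177, 0.1268]
tcp_rot: [-152.3, -4.2, -167.2]
wrist_force: [-0.3, 1.2, 0.6]
opening: 0.0399
grasp_force: 0.0
tcp in seat [63.3 -0.4 19.3]
tool axes in seat (cols) [[0.157, -0.988, 0.001], [-0.988, -0.157, 0.0], [-0.0, -0.001, -1.0]] [  1.9  -7.1 -17.1  78.5 -28.  -12.3] F seat [-0.8 -0.2  1.1] T [ 0.04  0.43 -0.03]
time: 14.15
ee_pos: [0.4804, -0.1168, 0.1268]
tcp_rot: [-152.3, -4.2, -167.1]
wrist_force: [-0.6, 5.3, 2.0]
opening: 0.0089
grasp_force: 31.3
tcp in seat [62.6 -0.3 19.7]
tool axes in seat (cols) [[0.158, -0.988, -0.001], [-0.988, -0.158, 0.001], [-0.001, 0.0, -1.0]] [  2.   -7.1 -17.1  78.5 -27.9 -12.3] F seat [-3.7 -0.1  4.3] T [-0.25  1.28  0.  ]
```

```bash
python3 -m jog '[{"rotation":[-0.32,3.74,7.06],"translation":[0,0,0],"grip":4},{"rotation":[-0.64,7.49,14.13],"translation":[0,0,0],"grip":4},{"rotation":[-0.96,11.23,21.19],"translation":[0,0,0],"grip":4},{"rotation":[-1.28,14.98,28.26],"translation":[0,0,0],"grip":4},{"rotation":[-1.28,14.98,28.26],"translation":[0,0,0],"grip":4},{"rotation":[-1.28,14.98,28.26],"translation":[0,0,0],"grip":4}]'; python3 tl.py
```

```text
time: 14.75
ee_pos: [0.4805, -0.117, 0.1268]
tcp_rot: [-158.1, -17.8, -137.7]
wrist_force: [-1.4, 5.8, 1.7]
opening: 0.0087
grasp_force: 31.3
tcp in seat [62.7 -0.2 19.7]
tool axes in seat (cols) [[0.655, -0.756, -0.0], [-0.756, -0.655, 0.002], [-0.001, -0.001, -1.0]] [  2.   -7.1 -17.1  78.4 -27.9 -44.2] F seat [-4.4 -0.9  4.2] T [-0.11  1.17  0.05]
```

```bash
python3 -m jog '[{"rotation":[-0.32,3.74,7.06],"translation":[0,0,0],"grip":4},{"rotation":[-0.64,7.49,14.13],"translation":[0,0,0],"grip":4},{"rotation":[-0.96,11.23,21.19],"translation":[0,0,0],"grip":4},{"rotation":[-1.28,14.98,28.26],"translation":[0,0,0],"grip":4},{"rotation":[-1.6,18.7,35.3],"translation":[0,0,0],"grip":4},{"rotation":[-1.88,22,41.5],"translation":[0,0,0],"grip":4},{"rotation":[-1.96,22.9,43.3],"translation":[0,0,0],"grip":4},{"rotation":[-2.04,23.9,45],"translation":[0,0,0],"grip":4},{"rotation":[-2.04,23.9,45],"translation":[0,0,0],"grip":4},{"rotation":[-2.04,23.9,45],"translation":[0,0,0],"grip":4}]'; python3 tl.py
```

```text
time: 15.75
ee_pos: [0.4808, -0.1169, 0.1269]
tcp_rot: [179.1, -27.9, -83.1]
wrist_force: [-0.1, 6.2, 0.7]
opening: 0.0094
grasp_force: 32.9
tcp in seat [62.7  0.1 19.7]
tool axes in seat (cols) [[0.999, 0.032, -0.001], [0.032, -0.999, 0.002], [-0.001, -0.002, -1.0]] [  2.   -7.1 -17.1  78.4 -27.9 -95.1] F seat [-5.2  0.5  3.6] T [ 0.21  1.29 -0.48]
```

```bash
python3 -m jog '[{"rotation":[0,0,0],"translation":[0,0,0],"grip":40},{"rotation":[0,0,0],"translation":[0,0,0],"grip":40},{"rotation":[0,0,0],"translation":[0,0,0],"grip":40},{"rotation":[0,0,0],"translation":[0,0,0],"grip":40},{"rotation":[0,0,0],"translation":[-0.6,7,13.2],"grip":40},{"rotation":[0,0,0],"translation":[-1.6,18.7,35.3],"grip":40},{"rotation":[0,0,0],"translation":[-3,35,66],"grip":40},{"rotation":[0,0,0],"translation":[-4.8,56,106],"grip":40},{"rotation":[0,0,0],"translation":[-6,70,132],"grip":40},{"rotation":[0,0,0],"translation":[-30,70,170],"grip":40},{"rotation":[0,0,0],"translation":[-80,70,170],"grip":40},{"rotation":[0,0,0],"translation":[-120,70,170],"grip":40},{"rotation":[0,0,0],"translation":[-120,70,170],"grip":40},{"rotation":[0,0,0],"translation":[-120,70,170],"grip":40},{"rotation":[0,0,0],"translation":[-120,70,170],"grip":40}]'; python3 - <<'E'
from tgt import *
for n in ('wrist','top','scene'):
    p,d,ii,T=cam(n); C=cloud(d,ii,T); L=(C-S[:3,3])@S[:3,:3]*1000
    k=(abs(L[...,0]-63)<25)&(abs(L[...,1])<25)&(L[...,2]>30)&(L[...,2]<45); q=L[k][:,:2]; print(n,k.sum(),q.mean(0).round(1) if len(q) else '')
    if len(q)>5: w,v=np.linalg.eigh(np.cov(q.T)); print(v[:,1].round(3))
    uv=project(S[:3,3],ii,T)[0].astype(int); print(uv)
    if n in('top','scene'):
        u,v=uv; s=p[max(v-60,0):v+60,max(u-75,0):u+75,::-1]; s=cv2.resize(s,(750,600) if False else None,fx=5 if n=='x' else 3,fy=3 if n!='x' else 5,interpolation=cv2.INTER_CUBIC); cv2.imwrite(f'pics/f_{n}.png',s)
    else: cv2.imwrite('pics/f_w.png',p[...,::-1])
E
```

```text
time: 17.25
ee_pos: [0.3609, -0.0476, 0.2964]
tcp_rot: [178.9, -28.0, -82.9]
wrist_force: [0.4, 0.6, -0.1]
opening: 0.0402
grasp_force: 0.0
wrist 300 [64.1 -1. ]
[-1.    -0.006]
[226 225]
top 71 [65.7  2.1]
[-1.     0.007]
[369 235]
scene 48 [64.  -0.7]
[-1.    -0.007]
[366 183]
```

```bash
python3 -c "
import cv2,numpy as np
a=cv2.imread('pics/f_top.png');b=cv2.imread('pics/f_w.png')[120:320,120:340];b=cv2.resize(b,(330,300))
h=np.zeros((360,790,3),np.uint8);h[:a.shape[0],:a.shape[1]]=a;h[:300,455:785]=b;cv2.imwrite('pics/final.png',h)"
```

```text
(no output)
```

View pics/final.png

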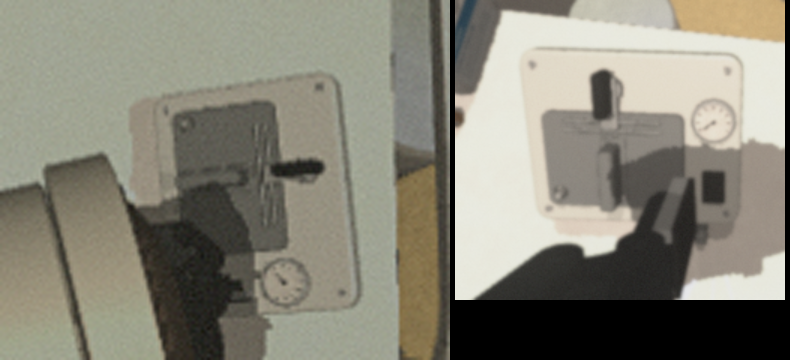

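The picture shows the cover seated and the latch bar pointing straight down the slope over the cover's upper edge (left view, about (297,168)). The arm is clear of everything.

```bash
python3 -c "
from workcell import bot
print(bot.job_done())"
```

```text
the job is handed in; nothing more can be done
None
```

The cover is seated flush over both pins, the latch is turned to its stop over the upper edge, and the job was handed in after about 17 s with the arm clear; no move touched the pump bottle, wipes box or marker.

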